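Hold an imaging-plate carrier in the erasing light box

TASK

Take the wider of the two imaging-plate carriers out of the rack by its tab, lightly press its flat side flush and upright against the metal guide behind the slot of the light box and keep it there a moment, with its lower edge still just above the slot, then lower it through the slot and push the spring platform inside at least three quarters of the way down, so that the erasing lamp stays on. Finish while still gripping the carrier and keeping the platform down; leave the narrow carrier in the rack and the things round about where they stand.

Things in the scene. Friction and masses are not known exactly. Their poses are not given: they have to be found in the camera images.
- carrier: The wider plate carrier, grey plastic with a dark panel on both faces: an upright flat plate 62 mm wide (its y), 8 mm thick (its x), 100 mm tall, with a narrower ribbed tab on top that is 36 mm wide, 10 mm thick and 30 mm high (100 to 130 mm above the lower edge); about 70 g. Front and back are alike. Its lower corners are bevelled by 5 mm. Origin: centre of the lower edge; z points up to the tab.
- narrow_carrier: The narrower plate carrier, same look: 44 mm wide, 8 mm thick, 116 mm tall with its 26 mm wide tab. It stays in the rack. Origin: centre of the lower edge, z up.
- rack: Fixed aluminium rack, 50 x 160 mm, 36 mm high, with two bays side by side along its y, centres 38 mm either side of the middle; each bay is 68 mm long (y), 11 mm wide (x), floor 8 mm above the worktop, and holds one carrier upright, its wide side along the rack's y. Either carrier may be in either bay. Origin: middle of the underside, z up.
- light_box: Fixed white light box, 110 mm (x) x 130 mm (y), its top 90 mm above the worktop, with one slot in the top. Origin: on the worktop straight under the slot's centre; x points away from the robot (with some yaw), y along the slot, z up.
- slot (a point): Centre of the slot's mouth, level with the top of the light box, axes as the light box. The slot is 65 mm long (y) and 10 mm wide (x: from -5 to +5 mm), 12 mm deep, open to a hollow below; its front and end edges are bevelled by 3 mm. A carrier passes with 2 mm clearance in thickness and 3 mm in width.
- guide: Fixed upright aluminium plate on the far side of the slot, 76 mm long (y), 6 mm thick, standing 45 mm above the top of the light box. Its flat near face (towards -x) lies 5 mm beyond the slot's centre and runs straight down as the slot's far wall, so a carrier lying flush on it has its origin at x = +1 mm in the slot's frame. Origin as the light box's; same axes.
- platform (a joint): Spring platform under the slot, 0 at rest, grows downward to its stop at 0.012 m. At rest its top lies 30 mm below the slot's mouth. The spring pushes up with about 2.2 N at rest and 5.2 N fully down, so the carrier's weight alone does not sink it and it lifts again if the carrier is let go. Three quarters down is 0.009 m, with the carrier's lower edge 39 mm below the mouth.
- panel_edge (a point): Foot of the front edge of a tall fixed upright furniture panel, 20 mm thick, that stands on the worktop beyond the rack and runs from here away from the robot, as high as the cabinets. It does not move; carry the carrier past in front of it.
- file_block: Bystander: small steel block of root canal files, 37 x 38 x 59 mm; origin centre of underside.
- cement_pot: Bystander: white pot with teal lid, 47 mm wide, 40 mm high; origin centre of underside.
- amber_bottle: Bystander: amber bottle with white cap, 42 mm wide, 85 mm high; origin centre of underside.
Not all that is in view belongs to the job. What is shaped like the carrier but purple is not meant.

How it is judged:
On the way, in this order (a step that is already met when the one before it is completed fails the run):
1. the gripped carrier lies flush and upright against the guide, its lower edge above the slot (contact force between the fingers and carrier above 1 N and contact force between carrier and guide above 0.4 N and angle between the x axis of carrier and the x axis of slot, either way round below 0.08 rad and z of carrier in the frame of slot between 0 and 0.035 m and x of carrier in the frame of slot between -0.006 and 0.006 m and y of carrier in the frame of slot between -0.03 and 0.03 m), for 0.2 s.
2. the carrier's lower edge has gone through the slot (contact force between the fingers and carrier above 1 N and z of carrier in the frame of slot below -0.012 m and x of carrier in the frame of slot between -0.005 and 0.005 m and y of carrier in the frame of slot between -0.006 and 0.006 m), for 0.2 s.
At the end, for the whole second after the job is handed in: The wide carrier is in the slot, upright and along it (within 0.1 rad, 5 mm across and 6 mm along), lower edge at least 35 mm below the mouth, still gripped by the fingers and at rest, with the platform kept at least 7.5 mm down by the carrier (contact force between the fingers and carrier above 1 N and value of joint platform above 0.0075 m and z of carrier in the frame of slot below -0.035 m and angle between the x axis of carrier and the x axis of slot, either way round below 0.1 rad and linear speed of carrier below 0.02 m/s and x of carrier in the frame of slot between -0.005 and 0.005 m and y of carrier in the frame of slot between -0.006 and 0.006 m); the arm keeps its last pose, push and grip.
It fails at once if the narrow carrier was taken out or pushed away (distance of narrow_carrier from where it was at the start of the episode above 0.015 m).
It fails at once if the steel file block was disturbed (distance of file_block from where it was at the start of the episode above 0.02 m or angle between file_block's own z axis and vertical above 0.4 rad).
It fails at once if the cement pot was disturbed (distance of cement_pot from where it was at the start of the episode above 0.02 m or angle between cement_pot's own z axis and vertical above 0.4 rad).
It fails at once if the amber bottle was disturbed (distance of amber_bottle from where it was at the start of the episode above 0.02 m or angle between amber_bottle's own z axis and vertical above 0.4 rad).
It also fails if it takes over 51 s, if anything falls off the work surface, if the arm or the gripper's body presses on something with over 40 N, if the wrist force passes 120 N, or if a joint passes its speed limit or range.

ROBOT

A 6-joint arm with a two-finger parallel gripper is mounted at the origin on a cart in front of the work surface, level with it; the furniture and walls round the work are solid. World frame = base frame: x ahead of the robot, y to its left, z up, the work surface at z = 0. Lengths are in m, angles in rad, forces in N, time in s.
With the tool pointing down it reaches from about 0.25 to 0.725 m from the base axis. Payload 4 kg.
Tool frame: the origin (TCP) lies where the fingers leave the gripper's body, on its centre line; the fingertips stand 73 mm ahead of it and the grasp point (between the pads) lies 54 mm ahead of it (bot.tips_ahead is the z of the fingertips in the tool frame, in m); z points along the fingers, y is the direction in which the jaws open and shut (so a half turn about z gives the same grasp; the last joint's range is limited). The gripper opens to 85 mm and grips with 20 to 120 N. Pads are 22 mm wide; open, the fingers measure 114 mm over their backs; the gripper's body (76 mm by 85 mm) begins 54 mm behind the grasp point. The pads swing forward as they close: fully open they stand 13 mm farther back than shut.
Start: joints at [-1.17, 0.241, 0.005, 1.335, 0, 1.571], TCP at [0.195, -0.46, 0.304] pointing down, gripper open.
Joint ranges: [-2.72, 2.72], [-1.05, 1.87], [-1.09, 1.28], [-1.99, 2.15], [-1.42, 1.44], [-3.14, 3.14]. Speed limits (rad/s): [2.79, 2.79, 3.14, 3.14, 3.14, 3.14].

INTERFACE

Orientations are given as a unit quaternion [x, y, z, w].
In Python, from workcell import readout, camera, get_calibration, order, bot gives the robot as it stands.
- The arm moves only by the tool send_rows, never from a script. Its argument "moves" is a list of rows, each a list of 3 entries, a list of its own where there are three numbers: the shift along the tool's x, y, z in mm, then the turn, a rotation vector about the tool's x, y, z in rad, then the finger opening in mm, from 0 to 85.4. In form: [[[dx, dy, dz], [ax, ay, az], grip], ...]. A call has 1 to 12 rows; each row is the pose to reach, as a shift and turn from the pose measured when the call began, along the tool's axes at that moment; what a row does not reach only later rows make up. A row lasts 1/12 s, in which the tool goes at most 41.7 mm and 7.16 degrees, less where a joint would pass 70% of its speed; a pose out of reach is approached as far as the arm can. A call with a gripper value outside its range is refused whole. The fingers move at their own pace and stop on an object; the grip force is fixed at half the most. Time passes only in rows, so rows that repeat a pose let the fingers close. It gives the time, the measured TCP pose, the force and the opening at its end, in the units of the state.
- readout.get_obs(): the state, without advancing time (a new reading comes with each control period).
- camera(name): name is "side" or "top"; returns the picture (420x560x3 uint8, red, green, blue); there is no depth.
- get_calibration(name): a dict with "fx", "fy", "cx", "cy" (pixels), "R" (3x3) and "t" (3): a world point X has camera coordinates R X + t. Camera axes: x right, y down, z forward; pixel columns grow to the right and rows downward; lengths in m; the calibration is good to about 2 mm. A picture is of the moment at which its call begins. get_calibration takes no time and is no camera call.
- order.job_done(): hands the job in, once; it reports no verdict.
The state is a dict: "clock": time; "joint_pos": joint angles; "joint_vel": joint speeds; "tau": joint torques, N m; "eef_pos": TCP position; "tool_rot": TCP orientation; "ft_force": force on the tool from outside, world axes, zero at the start; "ft_torque": the same for the moment, N m; "grip_width": finger opening in m.
Only numpy, scipy, OpenCV 4.12 (cv2) and the standard library are available. Lean on these libraries where they do the work, as an engineer would, in place of code of your own. Each camera call takes 0.05 s, during which the arm holds its last target. There are 200 camera calls.

## Working session

There is one attempt and no reset: what is moved stays moved. The work goes in short steps, Python scripts to look and compute and a tool call to move; the robot and the scene stay as the last step left them, time stands still between calls to the robot, and variables do not carry over. Pictures are saved under pics/ and viewed, about 8 in all and at most 12, crops included, and the job is handed in when it is done.

Besides the shell and the picture viewer there is one more tool, called after "Emit:" as name([rows], argument=value, ...), one row to a line, values as JSON. send_rows: Moves the arm, as the interface text tells. Its arguments: {"type":"object","properties":{"moves":{"type":"array","items":{"type":"array"}}},"required":["moves"]}

```bash
mkdir -p pics; python3 - <<'E'
from workcell import readout,camera,get_calibration,bot
import cv2,numpy as np
for n in("side","top"):
    im=camera(n); cv2.imwrite(f"pics/{n}0.png",cv2.resize(im[:,:,::-1],(800,600),interpolation=cv2.INTER_CUBIC))
    cv2.imwrite(f"pics/{n}0_raw.png",im[:,:,::-1])
    c=get_calibration(n); R=np.array(c["R"]);print(n,c["fx"],c["cx"],c["cy"],R.round(3).tolist(),(-R.T@np.array(c["t"])).round(3))
o=readout.get_obs();print(o)
E
```

```text
side 477.32113140185214 276.80651123520715 211.58651210268525 [[-0.845, -0.534, 0.01], [-0.353, 0.544, -0.761], [0.401, -0.647, -0.649]] [0.206 0.552 0.634]
top 434.6215353971813 273.3624246643333 202.1320358637074 [[0.026, -1.0, -0.007], [-0.994, -0.025, -0.105], [0.105, 0.01, -0.994]] [ 0.467 -0.007  0.93 ]
{'clock': 0.1, 'joint_pos': array([-1.17002278e+00,  2.41335040e-01,  3.86038392e-03,  1.33517961e+00,
        3.78202318e-06,  1.57078286e+00]), 'joint_vel': array([-0.00063562, -0.00286289,  0.00309721,  0.00133957,  0.00048178,
        0.00020899]), 'tau': array([-1.06476432e-04, -3.73138547e+01,  2.53009683e+01,  1.08826405e-02,
       -4.39960831e-05,  1.20292879e-05]), 'eef_pos': array([ 0.19490157, -0.45999096,  0.30310368]), 'tool_rot': array([ 9.79987902e-01,  1.99054891e-01, -1.83050534e-04, -9.10757976e-04]), 'ft_force': array([ 0.32915398,  0.53616749, -0.95640424]), 'ft_torque': array([0.0388092 , 0.0225816 , 0.00338586]), 'grip_width': 0.08504204017773512}
```

View pics/side0.png

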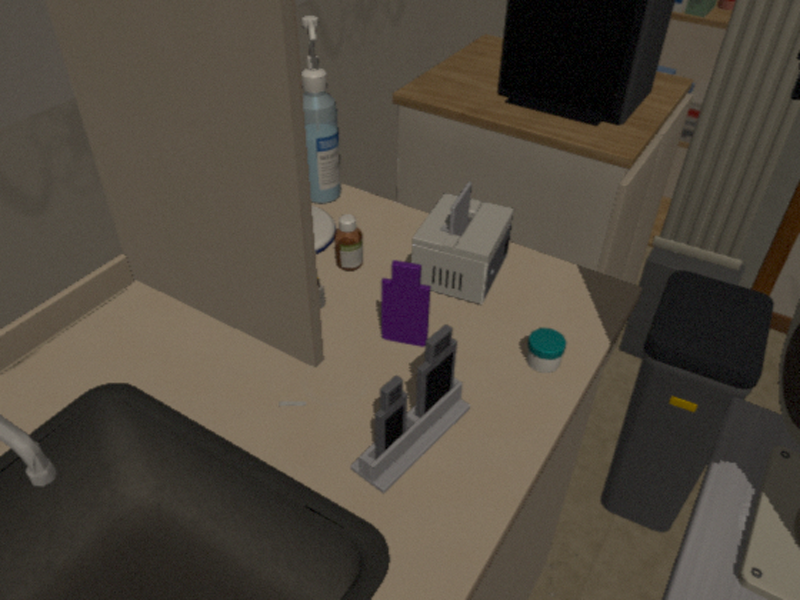

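View pics/top0.png

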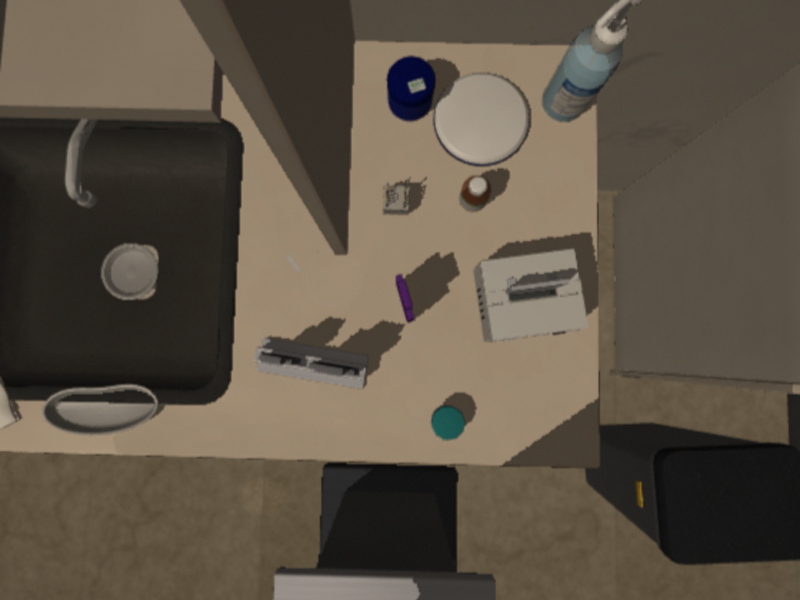

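In the top view the carriers are in the rack at (312,362), the purple decoy is at (404,298) and the light box is at (530,293). The wide carrier looks like the one in the right-hand bay: about (345,367) top, (437,375) side. Enlarged crops to confirm and to pick points:

```bash
python3 - <<'E'
import cv2,numpy as np
t=cv2.imread("pics/top0_raw.png");s=cv2.imread("pics/side0_raw.png")
def crop(im,x,y,w,h):
    c=im[y:y+h,x:x+w];c=cv2.convertScaleAbs(c,alpha=1.5);c=cv2.resize(c,(400,300),interpolation=cv2.INTER_CUBIC)
    k=400/w
    for X in range((x+9)//10*10,x+w,10):
        p=int((X-x+.5)*k);cv2.line(c,(p,0),(p,4 if X%50 else 12),(0,0,255),1);
        if X%20==0:cv2.putText(c,str(X),(p-10,22),0,.32,(0,0,255),1)
    for Y in range((y+9)//10*10,y+h,10):
        p=int((Y-y+.5)*k);cv2.line(c,(0,p),(4,p),(0,0,255),1)
        if Y%20==0:cv2.putText(c,str(Y),(6,p+4),0,.32,(0,0,255),1)
    return c
cv2.imwrite("pics/crops.png",np.vstack([np.hstack([crop(t,170,220,100,75),crop(t,325,170,100,75)]),np.hstack([crop(s,233,220,160,120),crop(s,273,120,120,90)])]))
E
```

```text
(no output)
```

View pics/crops.png

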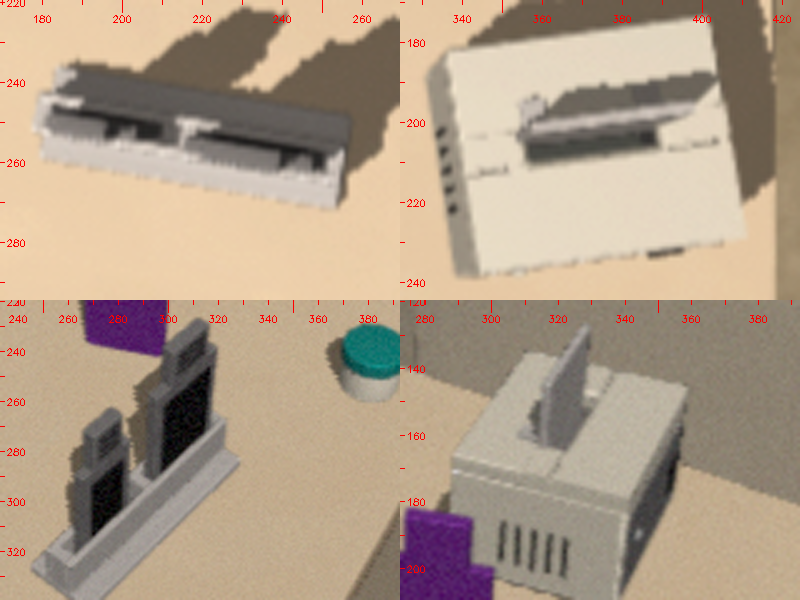

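The crops confirm it: the wide carrier is in the right-hand bay (side raw ~(305,260)), grey with a dark panel, and visibly wider and taller than the one at (275,285). The purple plate stands free on the worktop. Next I fit poses from keypoints.

```bash
cat > h.py <<'E'
import numpy as np
from scipy.optimize import least_squares
from scipy.spatial.transform import Rotation as Ro
from workcell import get_calibration
C={n:get_calibration(n) for n in("side","top")}
def proj(n,X):
    c=C[n];p=np.asarray(c["R"])@X+np.asarray(c["t"]);return np.array([c["fx"]*p[0]/p[2]+c["cx"],c["fy"]*p[1]/p[2]+c["cy"]])
def T(p,l):
    c,s=np.cos(p[2]),np.sin(p[2]);return np.array([p[0]+c*l[0]-s*l[1],p[1]+s*l[0]+c*l[1],l[2]])
def fit(f,pts,x0):  # pts: (cam,u,v,fn(p)->world)
    r=lambda p:np.concatenate([proj(n,f(p,l))-[u,v] for n,u,v,l in pts]);s=least_squares(r,x0,loss="soft_l1",f_scale=1.)
    print(s.x.round(4));print(s.fun.reshape(-1,2).round(1).tolist());return s.x
E
python3 - <<'E'
from h import *
t=lambda px,py,ox,oy,k,dx,dy:(ox+(px-dx)/k-.5,oy+(py-dy)/k-.5)
A=lambda px,py:t(px,py,170,220,4,0,0)
B=lambda px,py:t(px,py,325,170,4,400,0)
S=lambda px,py:t(px,py,233,220,2.5,0,300)
D=lambda px,py:t(px,py,273,120,10/3,400,300)
# box: params x,y,yaw,box centre offset
f=lambda p,l:T(p,[l[0]+(p[3] if l[3] else 0),l[1],l[2]])
pts=[("top",*B(445,52),[.055,.065,.09,1]),("top",*B(707,17),[.055,-.065,.09,1]),("top",*B(746,238),[-.055,-.065,.09,1]),("top",*B(480,277),[-.055,.065,.09,1]),
("top",*B(527,163),[-.005,.0325,.09,0]),("top",*B(658,146),[-.005,-.0325,.09,0]),("top",*B(533,141),[.005,.038,.135,0]),("top",*B(697,112),[.005,-.038,.135,0]),
("side",*D(628,502),[-.055,.065,.09,1]),("side",*D(453,465),[.055,.065,.09,1]),("side",*D(530,352),[.055,-.065,.09,1]),("side",*D(688,387),[-.055,-.065,.09,1]),("side",*D(590,328),[.005,-.038,.135,0])]
fit(f,pts,[.45,-.2,.1,0])
g=lambda p,l:T(p,l)
W=lambda q:q
fc=lambda p,l:T(p,[l[0]+(p[3] if l[3] else 0),l[1]+(p[4] if l[3] else 0)-(.038 if l[3] else 0),l[2]+(.008 if l[3] else 0),])
pts=[("top",*A(42,157),[-.025,.08,0.002,0]),("top",*A(337,208),[-.025,-.08,.002,0]),("side",*S(240,463),[-.025,-.08,.002,0]),
("side",*S(209,324),[-.005,-.018,.13,1]),("side",*S(216,348),[-.004,-.031,.1,1]),("side",*S(148,390),[-.004,.031,.1,1]),("side",*S(163,350),[.005,.018,.13,1]),
("top",*A(187,157),[-.005,.018,.13,1]),("top",*A(279,168),[-.005,-.018,.13,1])]
p=fit(fc,pts,[.33,.1,-.1,0,0]);print("carrier",fc(p,[0,0,0,1]))
E
```

```text
[ 5.535e-01 -1.916e-01  1.665e-01 -3.000e-04]
[[-0.5, 0.2], [-0.1, -0.4], [-0.1, 0.2], [-0.3, -0.0], [0.4, 0.3], [0.8, -0.1], [-0.4, -1.2], [-0.5, 0.2], [0.8, -0.1], [-0.2, -2.3], [-1.2, -0.1], [0.7, 0.5], [0.6, -0.5]]
[ 4.530e-01  1.146e-01 -1.432e-01  2.000e-04  6.000e-04]
[[-0.1, -0.2], [0.4, -0.1], [0.0, 0.4], [-0.5, 0.2], [-0.1, 0.0], [2.7, 4.5], [-1.8, -1.0], [3.1, -0.2], [-0.4, 0.5]]
carrier [0.44784678 0.07748724 0.008     ]
```

```bash
cat >> h.py <<'E'
from workcell import readout
def goto(x,y,z,phi):
    """print shift (mm) and turn for a tool-down pose with tool x at world yaw phi"""
    o=readout.get_obs();R0=Ro.from_quat(o["tool_rot"]);R1=Ro.from_euler("z",phi)*Ro.from_euler("x",np.pi)
    print("t",round(o["clock"],2),"shift",(R0.inv().apply(np.array([x,y,z])-o["eef_pos"])*1000).round(1).tolist(),"turn",(R0.inv()*R1).as_rotvec().round(4).tolist())
E
python3 - <<'E'
from h import *
goto(.448,.0775,.25,1.428)
E
```

```text
t 0.1 shift [442.7, -396.1, 53.8] turn [-0.0017, -0.001, -1.0272]
```

Emit:
send_rows([
  [[30, -27, 0], [0, 0, -0.09], 60],
  [[70, -62, 0], [0, 0, -0.2], 60],
  [[110, -98, 0], [0, 0, -0.3], 60],
  [[150, -134, 0], [0, 0, -0.4], 60],
  [[190, -170, 0], [0, 0, -0.5], 60],
  [[230, -206, 0], [0, 0, -0.6], 60],
  [[270, -241, 0], [0, 0, -0.7], 60],
  [[310, -277, 0], [0, 0, -0.8], 60],
  [[350, -313, 0], [0, 0, -0.9], 60],
  [[390, -349, 0], [0, 0, -0.97], 60],
  [[425, -380, 20], [0, 0, -1.027], 60],
  [[443, -396, 45], [0, 0, -1.027], 60],
])

```text
clock: 1.1
eef_pos: [0.4077, -0.0085, 0.2878]
tool_rot: [0.755, 0.656, 0.001, 0.0]
ft_force: [0.8, -0.6, 0.2]
grip_width: 0.0601
```

Emit:
send_rows([
  [[0, 0, 0], [0, 0, 0], 50],
  [[0, 0, 0], [0, 0, 0], 50],
])

```text
clock: 1.27
eef_pos: [0.4077, -0.0063, 0.2868]
tool_rot: [0.753, 0.658, 0.001, -0.001]
ft_force: [0.1, -0.2, 0.2]
grip_width: 0.0495
```

```bash
python3 - <<'E'
from h import *
from workcell import camera
import cv2
a=camera("side")[:,:,::-1][170:320,210:350];b=camera("top")[:,:,::-1][170:320,160:300]
cv2.imwrite("pics/pre.png",cv2.convertScaleAbs(cv2.resize(np.hstack([a,b]),(800,429),interpolation=cv2.INTER_CUBIC),alpha=1.5))
goto(.448,.0775,.177,1.428)
print(readout.get_obs()["eef_pos"],readout.get_obs()["grip_width"],readout.get_obs()["ft_force"])
E
```

```text
t 1.37 shift [90.7, 28.2, 110.6] turn [0.001, -0.0013, 0.0028]
[ 0.40730275 -0.00852434  0.28748478] 0.049861768746075924 [-0.41322362  0.11138699  1.2690631 ]
```

View pics/pre.png

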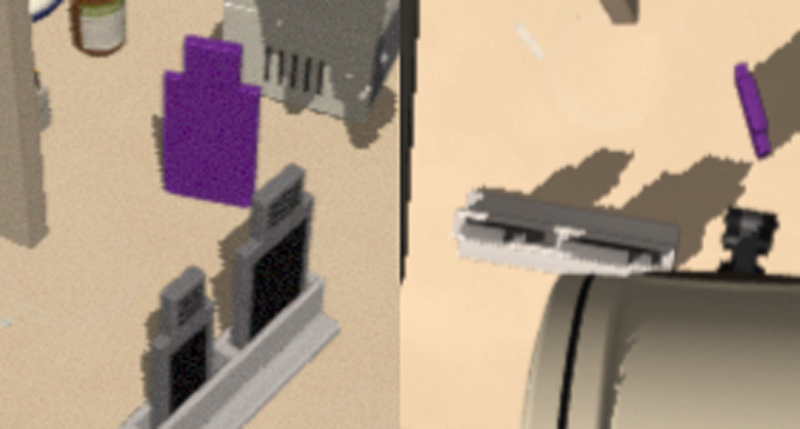

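The side crop shows the tab clear, top right-hand corner at about (303,172); the hand is still about 95 mm short. I refine the carrier pose with these sharper corners, then continue.

```bash
python3 - <<'E'
from h import *
k=800/280
S=lambda x,y:(210+x/k-.5,170+y/k-.5)
pts=[("side",*S(303,173),[-.005,-.018,.138]),("side",*S(292,166),[.005,-.018,.138]),("side",*S(253,196),[.005,.018,.138]),("side",*S(267,205),[-.005,.018,.138]),
("side",*S(313,198),[-.004,-.031,.108]),("side",*S(248,251),[-.004,.031,.108]),("side",*S(237,246),[.004,.031,.108])]
fit(T,pts,[.448,.0775,-.143])
goto(.448,.0775,.24,1.428)
E
```

```text
[ 0.4465  0.0756 -0.1285]
[[1.3, -1.2], [-0.0, -1.6], [-0.6, 0.1], [-0.2, -0.0], [0.9, -0.6], [-0.2, 2.3], [-0.5, 1.6]]
t 1.37 shift [90.8, 28.3, 47.6] turn [0.001, -0.0013, 0.0028]
```

Emit:
send_rows([
  [[30, 9, 12], [0, 0, 0], 50],
  [[60, 19, 24], [0, 0, 0], 50],
  [[85, 26, 40], [0, 0, 0], 50],
  [[90, 28, 47], [0, 0, 0], 50],
  [[90, 28, 47], [0, 0, 0], 50],
  [[90, 28, 47], [0, 0, 0], 50],
  [[90, 28, 47], [0, 0, 0], 50],
])

```text
clock: 1.95
eef_pos: [0.4474, 0.0751, 0.2413]
tool_rot: [0.756, 0.655, 0.001, 0.0]
ft_force: [0.2, 0.2, -0.4]
grip_width: 0.05
```

```bash
python3 - <<'E'
from h import *
from workcell import camera
import cv2
a=camera("side")[:,:,::-1][150:300,220:360]
cv2.imwrite("pics/pre2.png",cv2.convertScaleAbs(cv2.resize(a,(560,600),interpolation=cv2.INTER_CUBIC),alpha=1.5))
goto(.448,.0775,.177,1.428)
E
```

```text
t 2.0 shift [2.2, -0.1, 64.5] turn [0.0021, -0.0013, 0.0002]
```

View pics/pre2.png

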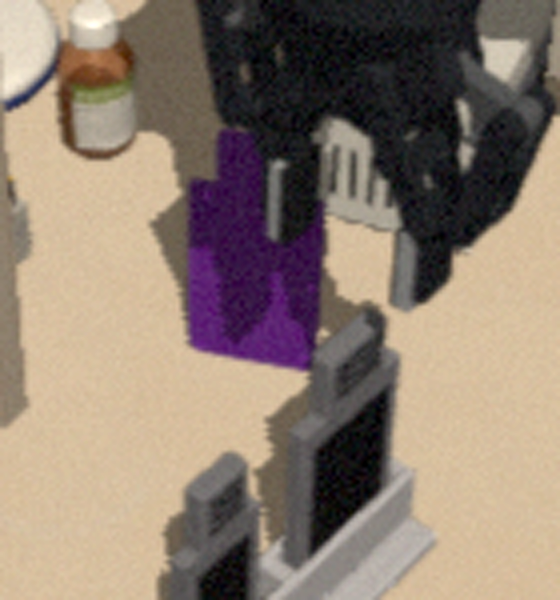

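The fingers, at (290,200) and (425,270), straddle the tab at (350,345). Descending and closing.

Emit:
send_rows([
  [[1, 0, 20], [0, 0, 0], 50],
  [[1, 0, 40], [0, 0, 0], 50],
  [[1, 0, 56], [0, 0, 0], 50],
  [[1, 0, 64], [0, 0, 0], 50],
  [[1, 0, 64], [0, 0, 0], 50],
  [[1, 0, 64], [0, 0, 0], 40],
  [[1, 0, 64], [0, 0, 0], 30],
  [[1, 0, 64], [0, 0, 0], 20],
  [[1, 0, 64], [0, 0, 0], 10],
  [[1, 0, 64], [0, 0, 0], 0],
  [[1, 0, 64], [0, 0, 0], 0],
  [[1, 0, 64], [0, 0, 0], 0],
])

```text
clock: 3.0
eef_pos: [0.4479, 0.0765, 0.1787]
tool_rot: [0.756, 0.655, 0.002, 0.0]
ft_force: [-1.4, 0.3, 4.8]
grip_width: 0.0094
```

Emit:
send_rows([
  [[0, 0, 0], [0, 0, 0], 0],
  [[0, 0, 0], [0, 0, 0], 0],
  [[0, 0, 0], [0, 0, 0], 0],
])

```text
clock: 3.25
eef_pos: [0.4478, 0.0766, 0.1787]
tool_rot: [0.756, 0.655, 0.002, 0.0]
ft_force: [0.1, 0.7, -1.1]
grip_width: 0.0094
```

Emit:
send_rows([
  [[0, 0, -8], [0, 0, 0], 0],
  [[0, 0, -22], [0, 0, 0], 0],
  [[0, 0, -40], [0, 0, 0], 0],
  [[0, 0, -60], [0, 0, 0], 0],
  [[0, 0, -80], [0, 0, 0], 0],
  [[0, 0, -100], [0, 0, 0], 0],
  [[0, 0, -120], [0, 0, 0], 0],
  [[0, 0, -138], [0, 0, 0], 0],
  [[0, 0, -148], [0, 0, 0], 0],
  [[0, 0, -152], [0, 0, 0], 0],
  [[0, 0, -152], [0, 0, 0], 0],
  [[0, 0, -152], [0, 0, 0], 0],
])

```text
clock: 4.25
eef_pos: [0.4473, 0.0763, 0.3305]
tool_rot: [0.756, 0.655, 0.001, 0.0]
ft_force: [-0.2, 0.8, -0.4]
grip_width: 0.0091
```

```bash
python3 - <<'E'
from h import *
# over slot, 25 mm short of the guide-contact x
p=[.5535,-.1916,.1665];w=T(p,[-.025,0,0]);print(w)
goto(w[0],w[1],.330,np.pi/2+.1665)
E
```

```text
[ 0.52884573 -0.19574329  0.        ]
t 4.25 shift [-257.8, 119.3, 0.3] turn [0.0027, -0.0014, -0.3086]
```

Emit:
send_rows([
  [[-10, 0, 0], [0, 0, 0], 0],
  [[-30, 2, 0], [0, 0, -0.02], 0],
  [[-55, 10, 0], [0, 0, -0.05], 0],
  [[-80, 22, 0], [0, 0, -0.09], 0],
  [[-108, 36, 0], [0, 0, -0.13], 0],
  [[-136, 51, 0], [0, 0, -0.17], 0],
  [[-164, 66, 0], [0, 0, -0.21], 0],
  [[-192, 82, 0], [0, 0, -0.25], 0],
  [[-220, 98, 0], [0, 0, -0.28], 0],
  [[-243, 111, 0], [0, 0, -0.3], 0],
  [[-256, 118, 0], [0, 0, -0.309], 0],
  [[-258, 119, 0], [0, 0, -0.309], 0],
])

```text
clock: 5.25
eef_pos: [0.5283, -0.1993, 0.3282]
tool_rot: [0.647, 0.762, 0.0, -0.0]
ft_force: [-0.6, -0.4, -1.0]
grip_width: 0.0092
```

Emit:
send_rows([
  [[0, 0, 0], [0, 0, 0], 0],
  [[0, 0, 0], [0, 0, 0], 0],
  [[0, 0, 0], [0, 0, 0], 0],
  [[0, 0, 0], [0, 0, 0], 0],
])

```text
clock: 5.58
eef_pos: [0.528, -0.1983, 0.3282]
tool_rot: [0.647, 0.763, 0.0, -0.001]
ft_force: [-0.5, 0.5, -1.2]
grip_width: 0.009
```

```bash
python3 - <<'E'
from h import *
p=[.5535,-.1916,.1665];w=T(p,[-.025,0,0])
goto(w[0],w[1],.330,np.pi/2+.1665)
goto(w[0],w[1],.2805,np.pi/2+.1665)
E
```

```text
t 5.58 shift [2.4, 1.3, -1.8] turn [-0.0002, -0.0017, -0.0021]
t 5.58 shift [2.3, 1.3, 47.7] turn [-0.0002, -0.0017, -0.0021]
```

Emit:
send_rows([
  [[1, 0, 8], [0, 0, 0], 0],
  [[2, 1, 20], [0, 0, 0], 0],
  [[2, 1, 32], [0, 0, 0], 0],
  [[2, 1, 42], [0, 0, 0], 0],
  [[2, 1, 48], [0, 0, 0], 0],
  [[2, 1, 49], [0, 0, 0], 0],
  [[2, 1, 49], [0, 0, 0], 0],
  [[2, 1, 49], [0, 0, 0], 0],
])

```text
clock: 6.25
eef_pos: [0.5288, -0.1961, 0.2797]
tool_rot: [0.647, 0.763, 0.001, -0.0]
ft_force: [-0.6, -0.0, -0.1]
grip_width: 0.0092
```

```bash
python3 - <<'E'
from h import *
from workcell import camera
import cv2
a=camera("side")[:,:,::-1];cv2.imwrite("pics/s_raw.png",a);a=a[85:215,255:395]
b=camera("top")[:,:,::-1];cv2.imwrite("pics/t_raw.png",b);b=b[150:280,310:450]
cv2.imwrite("pics/slot.png",cv2.convertScaleAbs(cv2.resize(np.hstack([a,b]),(800,371),interpolation=cv2.INTER_CUBIC),alpha=1.6))
goto(.5288,-.1957,.2787,np.pi/2+.1665)
E
```

```text
t 6.35 shift [0.6, -0.1, 1.3] turn [0.0011, -0.0009, -0.0021]
```

View pics/slot.png

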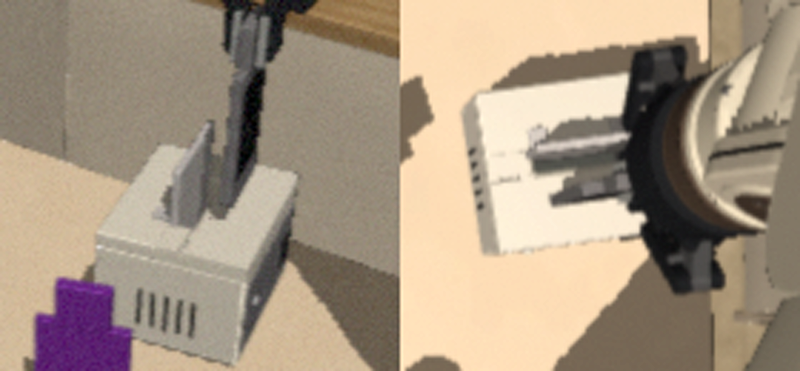

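The carrier hangs upright, with its end edge at about (235,140) in the left part. It is in front of the guide at (190,170) and roughly parallel to it. I overlay the expected outlines on an enlarged side crop to check the offset.

```bash
python3 - <<'E'
from h import *
import cv2
a=cv2.imread("pics/s_raw.png");x,y,w,h=305,105,72,72;k=8
c=cv2.convertScaleAbs(cv2.resize(a[y:y+h,x:x+w],None,fx=k,fy=k,interpolation=cv2.INTER_CUBIC),alpha=1.6)
def L(P,ls,col):
    for i,j in ls:
        q=[((proj("side",P[n])+.5-[x,y])*k).astype(int) for n in(i,j)];cv2.line(c,tuple(map(int,q[0])),tuple(map(int,q[1])),col,1)
b=[.5535,-.1916,.1665]
G=[T(b,v) for v in([.005,.038,.09],[.005,-.038,.09],[.005,-.038,.135],[.005,.038,.135],[-.005,.0325,.09],[-.005,-.0325,.09],[.005,.0325,.09])]
L(G,[(0,1),(1,2),(2,3),(3,0),(4,5),(4,6)],(0,0,255))
o=readout.get_obs()["eef_pos"];cp=[o[0],o[1],.1665];zb=.109
K=[T(cp,v) for v in([-.004,.031,zb+.005],[.004,.031,zb+.005],[-.004,.026,zb],[-.004,-.026,zb],[-.004,.031,zb+.1],[.004,.031,zb+.1],[-.004,-.031,zb+.1],[-.004,-.031,zb+.005])]
L(K,[(0,1),(0,2),(2,3),(0,4),(1,5),(4,5),(4,6),(3,7),(7,6)],(0,255,0))
cv2.imwrite("pics/ov.png",c)
E
```

```text
(no output)
```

View pics/ov.png

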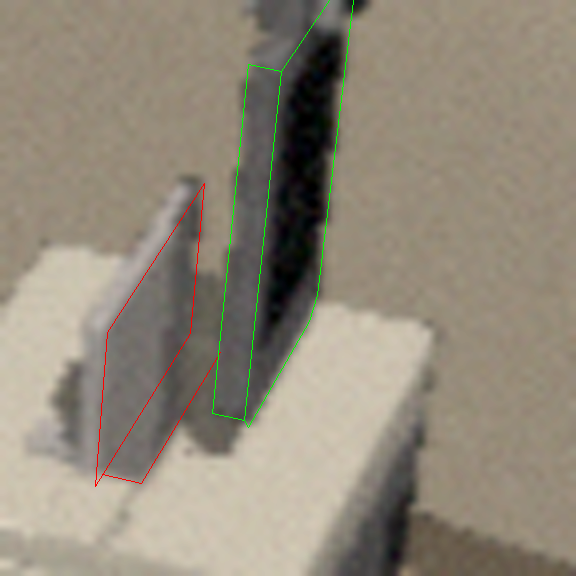

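The carrier overlay fits to within about 1 mm, so it has not shifted in the hand, and the guide overlay agrees too. Now approaching the guide (+tool y), slightly lower.

Emit:
send_rows([
  [[0, 4, 2], [0, 0, 0], 0],
  [[0, 9, 5], [0, 0, 0], 0],
  [[0.5, 14, 8], [0, 0, 0], 0],
  [[0.5, 18, 9], [0, 0, 0], 0],
  [[0.5, 21, 9], [0, 0, 0], 0],
  [[0.5, 22, 9], [0, 0, 0], 0],
  [[0.5, 22, 9], [0, 0, 0], 0],
  [[0.5, 22, 9], [0, 0, 0], 0],
  [[0.5, 22, 9], [0, 0, 0], 0],
])

```text
clock: 7.1
eef_pos: [0.5505, -0.1922, 0.2711]
tool_rot: [0.647, 0.763, 0.001, 0.0]
ft_force: [-0.4, 0.2, -1.2]
grip_width: 0.0093
```

```bash
cat >> h.py <<'E'
def rep():
    o=readout.get_obs();s=T([0,0,-.1665],np.append((o["eef_pos"]-[.5535,-.1916,0])[:2],0))
    F=Ro.from_euler("z",-.1665).apply(o["ft_force"]);print("t",round(o["clock"],2),"slotframe mm",(s[:2]*1e3).round(1),"edge z",round((o["eef_pos"][2]-.1707-.09)*1e3,1),"F slotframe",F.round(2),"M",o["ft_torque"].round(3),"w",round(o["grip_width"],4))
    goto(.5535,-.1916,o["eef_pos"][2],np.pi/2+.1665)
E
python3 -c "
from h import *
rep()"
```

```text
t 7.1 slotframe mm [-3.  -0.1] edge z 10.4 F slotframe [-0.39  0.26 -1.17] M [ 0.03   0.035 -0.033] w 0.0093
t 7.1 shift [0.1, 3.0, 0.0] turn [0.0011, -0.0008, -0.0021]
```

Emit:
send_rows([
  [[0, 1, 0], [0, 0, 0], 0],
  [[0, 2, 0], [0, 0, 0], 0],
  [[0, 3, 0], [0, 0, 0], 0],
  [[0, 3.5, 0], [0, 0, 0], 0],
  [[0, 4, 0], [0, 0, 0], 0],
  [[0, 4, 0], [0, 0, 0], 0],
  [[0, 4, 0], [0, 0, 0], 0],
])

```text
clock: 7.68
eef_pos: [0.5545, -0.1916, 0.2711]
tool_rot: [0.647, 0.763, 0.001, -0.0]
ft_force: [0.7, 1.2, -0.2]
grip_width: 0.0091
```

```bash
python3 -c "
from h import *
rep()"
```

```text
t 7.68 slotframe mm [ 0.9 -0.1] edge z 10.4 F slotframe [ 0.91  1.1  -0.2 ] M [ 0.    -0.028  0.001] w 0.0091
t 7.68 shift [0.1, -0.9, -0.0] turn [0.001, -0.0009, -0.0022]
```

Emit:
send_rows([
  [[0, 0.5, 0], [0, 0, 0], 0],
  [[0, 1, 0], [0, 0, 0], 0],
  [[0, 1, 0], [0, 0, 0], 0],
  [[0, 1, 0], [0, 0, 0], 0],
])

```text
clock: 8.02
eef_pos: [0.5551, -0.1914, 0.271]
tool_rot: [0.647, 0.763, 0.0, -0.0]
ft_force: [-1.4, 0.6, -0.8]
grip_width: 0.0093
```

```bash
python3 -c "
from h import *
rep()"
```

```text
t 8.02 slotframe mm [ 1.6 -0.1] edge z 10.3 F slotframe [-1.32  0.86 -0.77] M [-0.038  0.429 -0.069] w 0.0093
t 8.02 shift [0.1, -1.6, -0.0] turn [0.0001, -0.0009, -0.0024]
```

Emit:
send_rows([
  [[0, 0.5, 0], [0, 0, 0], 0],
  [[0, 1, 0], [0, 0, 0], 0],
  [[0, 1, 0], [0, 0, 0], 0],
  [[0, 1, 0], [0, 0, 0], 0],
])

```text
clock: 8.35
eef_pos: [0.5556, -0.1913, 0.2709]
tool_rot: [0.647, 0.763, -0.0, -0.001]
ft_force: [-3.4, -0.0, 0.2]
grip_width: 0.0089
```

```bash
python3 -c "
from h import *
rep()"
```

```text
t 8.35 slotframe mm [ 2.1 -0.1] edge z 10.2 F slotframe [-3.37  0.53  0.16] M [-0.152  1.019 -0.093] w 0.0089
t 8.35 shift [0.1, -2.1, 0.0] turn [-0.0013, -0.0011, -0.0026]
```

Contact with the guide: about 3 N, and x is 2.1 mm by my estimate. Hold, then look at the reading.

Emit:
send_rows([
  [[0, 0.4, 0], [0, 0, 0], 0],
  [[0, 0.4, 0], [0, 0, 0], 0],
  [[0, 0.4, 0], [0, 0, 0], 0],
  [[0, 0.4, 0], [0, 0, 0], 0],
  [[0, 0.4, 0], [0, 0, 0], 0],
  [[0, 0.4, 0], [0, 0, 0], 0],
])

```text
clock: 8.85
eef_pos: [0.5557, -0.1913, 0.2708]
tool_rot: [0.647, 0.763, -0.0, -0.001]
ft_force: [-4.3, -0.3, 1.4]
grip_width: 0.0091
```

```bash
python3 - <<'E'
from h import *
rep()
from workcell import camera
import cv2
a=camera("side")[:,:,::-1][95:185,285:365];b=camera("top")[:,:,::-1][170:260,320:400]
cv2.imwrite("pics/flush.png",cv2.convertScaleAbs(cv2.resize(np.hstack([a,b]),(800,450),interpolation=cv2.INTER_CUBIC),alpha=1.6))
E
```

```text
t 8.85 slotframe mm [ 2.2 -0.1] edge z 10.1 F slotframe [-4.25  0.4   1.38] M [-0.147  1.219 -0.128] w 0.0091
t 8.85 shift [0.1, -2.2, 0.0] turn [-0.0019, -0.0011, -0.0028]
```

View pics/flush.png

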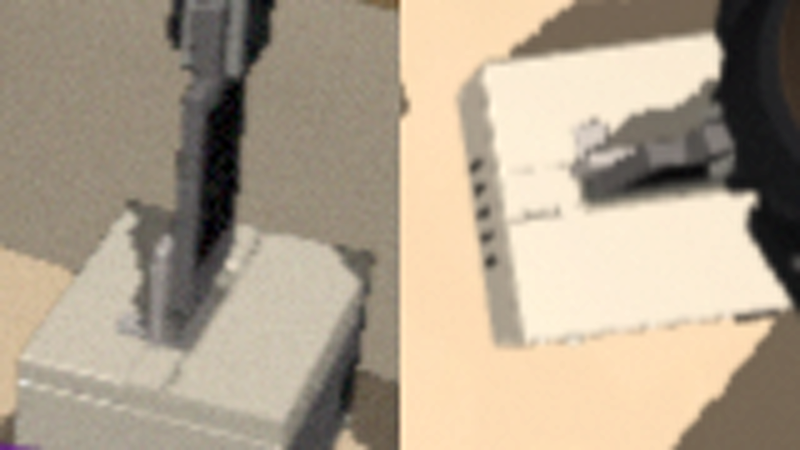

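The carrier lies flat and upright against the guide (left part, around (190,250)), centred over the slot. I ease off slightly and lower it into the mouth.

Emit:
send_rows([
  [[0, -0.3, 0], [0, 0, 0], 0],
  [[0, -0.6, 0], [0, 0, 0], 0],
  [[0, -0.7, 2], [0, 0, 0], 0],
  [[0, -0.7, 4], [0, 0, 0], 0],
  [[0, -0.7, 6], [0, 0, 0], 0],
  [[0, -0.7, 8], [0, 0, 0], 0],
  [[0, -0.7, 10], [0, 0, 0], 0],
  [[0, -0.7, 12], [0, 0, 0], 0],
  [[0, -0.7, 14], [0, 0, 0], 0],
  [[0, -0.7, 14], [0, 0, 0], 0],
])

```text
clock: 9.78
eef_pos: [0.5552, -0.1913, 0.2562]
tool_rot: [0.647, 0.763, -0.0, -0.001]
ft_force: [-1.0, 0.1, -1.5]
grip_width: 0.0091
```

```bash
python3 -c "
from h import *
rep()"
```

```text
t 9.78 slotframe mm [1.7 0. ] edge z -4.5 F slotframe [-0.98  0.26 -1.46] M [-0.017  0.236 -0.013] w 0.0091
t 9.78 shift [-0.0, -1.7, 0.0] turn [-0.0018, -0.0015, -0.0025]
```

No z resistance, so it has entered the mouth. Continuing down to about -23 mm and pausing there.

Emit:
send_rows([
  [[0, -0.2, 2], [0, 0, 0], 0],
  [[0, -0.3, 4], [0, 0, 0], 0],
  [[0, -0.3, 6], [0, 0, 0], 0],
  [[0, -0.3, 8], [0, 0, 0], 0],
  [[0, -0.3, 10], [0, 0, 0], 0],
  [[0, -0.3, 12], [0, 0, 0], 0],
  [[0, -0.3, 14], [0, 0, 0], 0],
  [[0, -0.3, 16], [0, 0, 0], 0],
  [[0, -0.3, 18], [0, 0, 0], 0],
  [[0, -0.3, 18], [0, 0, 0], 0],
  [[0, -0.3, 18], [0, 0, 0], 0],
  [[0, -0.3, 18], [0, 0, 0], 0],
])

```text
clock: 10.78
eef_pos: [0.555, -0.1913, 0.2383]
tool_rot: [0.647, 0.763, -0.0, -0.001]
ft_force: [-0.8, -0.1, -0.3]
grip_width: 0.0086
```

```bash
python3 -c "
from h import *
rep()"
```

```text
t 10.78 slotframe mm [1.5 0.1] edge z -22.4 F slotframe [-0.84  0.09 -0.25] M [ 0.002  0.061 -0.001] w 0.0086
t 10.78 shift [-0.1, -1.5, 0.0] turn [-0.0015, -0.0015, -0.0024]
```

Emit:
send_rows([
  [[0, 0, 2], [0, 0, 0], 0],
  [[0, 0, 4], [0, 0, 0], 0],
  [[0, 0, 6], [0, 0, 0], 0],
  [[0, 0, 8], [0, 0, 0], 0],
  [[0, 0, 10], [0, 0, 0], 0],
  [[0, 0, 12], [0, 0, 0], 0],
  [[0, 0, 14], [0, 0, 0], 0],
  [[0, 0, 16], [0, 0, 0], 0],
  [[0, 0, 17], [0, 0, 0], 0],
  [[0, 0, 18], [0, 0, 0], 0],
  [[0, 0, 18], [0, 0, 0], 0],
  [[0, 0, 18], [0, 0, 0], 0],
])

```text
clock: 11.78
eef_pos: [0.5549, -0.1913, 0.2204]
tool_rot: [0.647, 0.763, -0.0, -0.001]
ft_force: [-2.5, 0.0, 4.8]
grip_width: 0.009
```

```bash
python3 -c "
from h import *
rep()"
```

```text
t 11.78 slotframe mm [1.4 0.1] edge z -40.3 F slotframe [-2.43  0.44  4.84] M [-0.002  0.535  0.018] w 0.009
t 11.78 shift [-0.1, -1.4, 0.0] turn [-0.0015, -0.0013, -0.0025]
```

Emit:
send_rows([
  [[0, 0, 0.5], [0, 0, 0], 0],
  [[0, 0, 1], [0, 0, 0], 0],
  [[0, 0, 1], [0, 0, 0], 0],
  [[0, 0, 1], [0, 0, 0], 0],
  [[0, 0, 1], [0, 0, 0], 0],
  [[0, 0, 1], [0, 0, 0], 0],
])

```text
clock: 12.28
eef_pos: [0.5549, -0.1913, 0.2197]
tool_rot: [0.647, 0.763, -0.0, -0.001]
ft_force: [-3.3, -0.2, 4.9]
grip_width: 0.0089
```

```bash
python3 - <<'E'
from h import *
rep()
from workcell import camera
import cv2
a=camera("side")[:,:,::-1][95:215,255:375];b=camera("top")[:,:,::-1][150:270,310:430]
cv2.imwrite("pics/end.png",cv2.convertScaleAbs(cv2.resize(np.hstack([a,b]),(800,400),interpolation=cv2.INTER_CUBIC),alpha=1.6))
rep()
E
```

```text
t 12.28 slotframe mm [1.4 0. ] edge z -41.0 F slotframe [-3.3   0.31  4.87] M [0.131 0.62  0.013] w 0.0089
t 12.28 shift [-0.0, -1.4, 0.0] turn [-0.0013, -0.0013, -0.0026]
t 12.38 slotframe mm [1.4 0. ] edge z -41.0 F slotframe [-2.55  0.72  4.01] M [ 0.074  0.645 -0.083] w 0.0093
t 12.38 shift [-0.1, -1.4, 0.0] turn [-0.0013, -0.0012, -0.0026]
```

View pics/end.png

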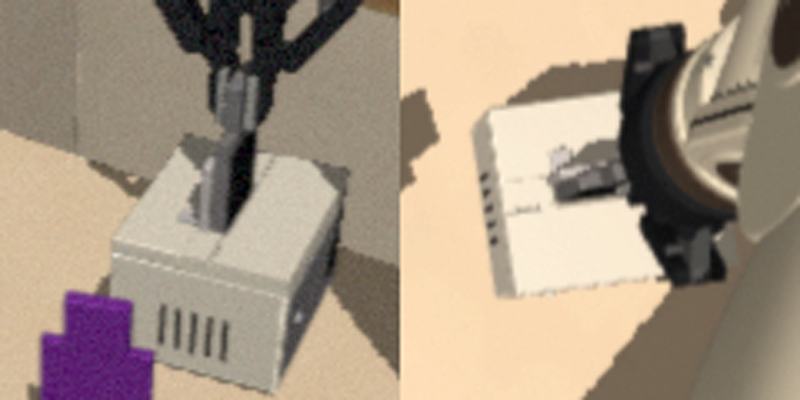

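The picture shows the carrier deep in the slot against the guide, with the tab still in the fingers at (235,100). The force reading matches the spring, so I am handing in.

```bash
python3 -c "
from h import *
from workcell import order
print(order.job_done());rep()"
```

```text
the job is handed in; nothing more can be done
None
the job is handed in; nothing more can be done
```

The job is handed in at about 12.4 s, with the arm still gripping the wide carrier and holding the platform down. The hand-in gives no verdict, so what follows rests on my own checks.

- **Pick-up:** I took the wide carrier out of the right-hand bay by its tab. The narrow carrier, the purple plate and the bystanders were not approached or touched in any move. I took no separate final picture of the rack or the bystanders.
- **Guide:** I pressed the carrier against the guide for about 0.8 s at about 3–4 N, with its lower edge about 10 mm above the slot.
- **Lowering:** it went through the slot with no resistance I could notice.
- **Last readings:** the lower edge is about 41 mm below the mouth, so the platform is about 11 mm down. The upward force was 4.0–4.9 N, close to the roughly 5 N expected from the spring. The carrier is 1.4 mm across and 0 mm along from the slot centre by my fit, about 0.003 rad in yaw, and still gripped.

**Disagreements:**
- My estimate of x at the guide was 1.5–2 mm instead of the expected 1 mm, which is within the calibration error.
- A sideways push of 2–3 N against the guide was still there at the end.
- I could not see the lamp itself in the pictures. That it is on is inferred from the depth and the force.

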